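# Tip the round balance weight out of the divided tray

### The arm

A 6-joint arm with a two-finger parallel gripper is mounted at the origin on the work surface. World frame = base frame: x ahead of the robot, y to its left, z up, the work surface at z = 0. Lengths are in m, angles in rad, forces in N, time in s.
With the tool pointing down it reaches from about 0.3 to 0.875 m from the base axis. Payload 6.4 kg.
Tool frame: the origin (TCP) lies between the finger pads; the fingertips stand 19 mm ahead of it and the grasp point (between the pads) is the TCP (ctrl.tips_ahead is the z of the fingertips in the tool frame, in m); z points along the fingers, y is the line along which they close (so a half turn about z gives the same grasp; the last joint's range is limited). The gripper opens to 85 mm and grips with 20 to 120 N. Pads are 22 mm wide; open, the fingers measure 114 mm over their backs; the gripper's body (76 mm by 85 mm) begins 54 mm behind the grasp point. The pads swing forward as they close: fully open they stand 13 mm farther back than shut.
Start: joints at [-1.451, 0.181, 1.607, -0, 1.354, -0.206], TCP at [0.184, -0.545, 0.25] pointing down, gripper open.
Joint ranges: [-2.99, 2.99], [-0.89, 2.07], [0.3, 2.58], [-1.14, 4.28], [0, 2.63], [-3.12, 3.12]. Speed limits (rad/s): [2.57, 2.57, 3.01, 3.14, 3.14, 3.14].

### API

Orientations are given as a unit quaternion [w, x, y, z].
In Python, from bench import readout, vision, ctrl gives the robot as it stands.
- The arm moves only by the tool play_rows, never from a script. Its arguments are lists of equal length, an entry for each row: "xyz": the shift along the tool's x, y, z in mm, a list of three; "rot": the turn, a rotation vector about the tool's x, y, z in rad, a list of three; "grip": the opening, from 0 (shut) to 1 (fully open). In form: {"xyz": [[x, y, z], ...], "rot": [[rx, ry, rz], ...], "grip": [grip, ...]}. A call has exactly 10 rows; each row is the pose to reach, as a shift and turn from the pose commanded when the call began, along the tool's axes at that moment; what a row does not reach only later rows make up. A row lasts 1/8 s, in which the tool goes at most 62.5 mm and 10.7 degrees, less where a joint would pass 70% of its speed; a pose out of reach is approached as far as the arm can. A call with a gripper value outside its range is refused whole. The fingers move at their own pace and stop on an object; the grip force is fixed at half the most. Time passes only in rows, so rows that repeat a pose let the fingers close, or fill a call up. It gives the time, the measured TCP pose, the force, the opening and the grip force at its end, in the units of the state.
- readout.get_obs(): the state, without advancing time (a new reading comes with each control period).
- vision.camera(name): name is "scene" or "side" or "wrist"; returns a dict with "color" (480x640x3 uint8, red, green, blue), "depth" (480x640 float32, m along the optical axis (not along the pixel's ray), 0 where there is no reading), "camera_matrix" (3x3 intrinsics, pixels), "k1" (the pictures are not rectified: a ray, as slopes to the right and down, at radius r is drawn at 1 + k1 r^2 times it, then the intrinsics apply), "extrinsics" (4x4, takes a point from camera to world coordinates); the wrist camera has in their place "hand_eye" (4x4, takes a point from camera to tool coordinates, whose origin is the TCP and whose axes are the flange's). Camera axes: x right, y down, z forward; pixel columns grow to the right and rows downward; lengths in m; the calibration is good to about 2 mm. A picture is of the moment at which its call begins: read the wrist's pose just before it.
- ctrl.hand_in(): hands the job in; it is judged then, once.
The state is a dict: "time_s": time; "q": joint angles; "dq": joint speeds; "joint_efforts": joint torques, N m; "eef_pos": TCP position; "eef_rot": TCP orientation; "wrist_force": force on the tool from outside, world axes, zero at the start; "torque": the same for the moment, N m; "opening": opening from 0.0 (shut) to 1.0 (fully open); "grasp_force": force on a finger pad.
Only numpy, scipy, OpenCV 4.12 (cv2) and the standard library are available. Lean on these libraries where they do the work, as an engineer would, in place of code of your own. Each camera call takes 0.05 s, during which the arm holds its last target. There are 200 camera calls.

### The job

A bat on this bench is to get the round brass balance weight in its handle. Take the divided tray (its middle post is the handle) and tip it down on the corner of the bay that holds the round weight, so that this weight alone slides out through the corner gap into the round steel dish; then set the tray back down level on the bench, with the bar-shaped weight still in it. Do not touch the weights with the fingers.

Things in the scene. Friction and masses are not known exactly. Their poses are not given: they have to be found in the camera images.
- tray: Loose white plastic tray, 124 mm square, 250 g, on a 3 mm mat. Origin: centre of its underside; z up, x and y square to its walls. Dividers along its x and y axes make four equal 58 mm bays; floor 4 mm, walls 3 mm thick, tops 24 mm above the origin. The rim is open at each corner: outer walls end 30 mm short of it, no sill. Grip: grey post at the centre, 16 mm square like the walls, top at 104 mm.
- round_weight: The wanted piece: loose brass disc, 24 mm diameter, 12 mm high, 45 g, flat in one of the two bays on the tray's -x side. Origin: centre of its underside. Tray and weights are smooth: a weight slides once the tray is tipped over about 20 degrees; 35 to 45 degrees straight towards its corner sends it out within a second, to land up to about 40 mm beyond a corner held just over the dish.
- bar_weight: The piece to keep in the tray: loose brass bar 32 x 12 x 10 mm, 33 g, flat in the other bay on the tray's -x side (which of the two varies). Origin: centre of its underside; x along its length. While the tray is tipped towards the round weight's corner it slides against its own walls and stays.
- dish: Open round steel dish, outside diameter 150 mm, 35 mm high, wall 3 mm, floor 4 mm thick, standing on the mat and not movable. Origin: centre of its underside.
Not all that is in view belongs to the job. Leave any black look-alike of the round_weight alone.

How it is judged:
On the way, in this order (a step that is already met when the one before it is completed fails the run):
1. the tray is tipped by more than 15 degrees (angle between tray's own z axis and vertical above 0.26 rad), for 0.05 s.
2. the round weight lies in the dish (horizontal distance between round_weight and dish below 0.07 m and height (world z) of round_weight below 0.035 m), for 0.2 s.
At the end, for the whole second after the job is handed in: The round weight lies at rest in the dish (its centre within 70 mm of the dish's centre and below the rim); the tray stands released and at rest on the bench or mat, anywhere, level within 10 degrees, its underside less than 15 mm above the bench; the bar weight is in the tray (all of step 2 and linear speed of each of round_weight, tray below 0.03 m/s and angle between tray's own z axis and vertical below 0.175 rad and height (world z) of tray between -0.01 and 0.015 m and x of bar_weight in the frame of tray between -0.066 and 0.066 m and y of bar_weight in the frame of tray between -0.066 and 0.066 m and z of bar_weight in the frame of tray between -0.005 and 0.035 m); the robot touches nothing.
It fails at once if the fingers touch the round weight (contact force between the fingers and round_weight above 0.5 N).
It fails at once if the fingers touch the bar weight (contact force between the fingers and bar_weight above 0.5 N).
It also fails if it takes over 58 s, if anything falls off the work surface, if the arm or the gripper's body presses on something with over 40 N, if the wrist force passes 120 N, or if a joint passes its speed limit or range.

## Working session

There is one attempt and no reset: what is moved stays moved. The work goes in short steps, Python scripts to look and compute and a tool call to move; the robot and the scene stay as the last step left them, time stands still between calls to the robot, and variables do not carry over. Pictures are saved under pics/ and viewed, at most 10 in all, crops included, and the job is handed in when it is done.

Besides the shell and the picture viewer there is one more tool, called after "Emit:" as name(argument=value, ...) on one line, values as JSON. play_rows: Moves the arm, as the interface text tells. Its arguments: {"type":"object","properties":{"xyz":{"type":"array","items":{"type":"array","items":{"type":"number"}}},"rot":{"type":"array","items":{"type":"array","items":{"type":"number"}}},"grip":{"type":"array","items":{"type":"number"}}},"required":["xyz","rot","grip"]}

```bash
mkdir -p pics; ls; cat > h.py <<'E'
import numpy as np, cv2
from bench import readout, vision, ctrl
from scipy.spatial.transform import Rotation as R
def cam(n):
    o=readout.get_obs(); c=vision.camera(n)
    if n=='wrist':
        q=np.array(o['eef_rot']); T=np.eye(4); T[:3,:3]=R.from_quat(np.r_[q[1:],q[0]]).as_matrix(); T[:3,3]=o['eef_pos']
        c['extrinsics']=T@np.array(c['hand_eye'])
    return c
def rays(c,px):
    K=np.array(c['camera_matrix']); px=np.float64(px).reshape(-1,1,2)
    s=cv2.undistortPoints(px,K,np.array([c['k1'],0,0,0.])).reshape(-1,2)
    return np.c_[s,np.ones(len(s))]
def onplane(c,px,z):
    E=np.array(c['extrinsics']); d=rays(c,px)@E[:3,:3].T; o=E[:3,3]
    return o+d*((z-o[2])/d[:,2])[:,None]
def cloud(c):
    v,u=np.mgrid[:480,:640]; px=np.c_[u.ravel(),v.ravel()]
    E=np.array(c['extrinsics']); P=(rays(c,px)*c['depth'].reshape(-1,1))@E[:3,:3].T+E[:3,3]
    return P.reshape(480,640,3)
E
python3 - <<'E'
from h import *
ims=[]
for n in('scene','side','wrist'):
    c=cam(n); np.savez(f'{n}0.npz',**{k:np.array(v) for k,v in c.items()}); ims.append(c['color'])
    print(n,np.round(c['extrinsics'],3).tolist(),c['k1'])
cv2.imwrite('pics/a.png',cv2.cvtColor(ims[0],cv2.COLOR_RGB2BGR))
cv2.imwrite('pics/b.png',cv2.cvtColor(np.hstack([cv2.resize(i,(400,300)) for i in ims[1:]]),cv2.COLOR_RGB2BGR))
E
```

```text
pics
scene [[0.192, 0.804, -0.563, 1.015], [0.981, -0.161, 0.106, -0.169], [-0.005, -0.572, -0.82, 1.006], [0.0, 0.0, 0.0, 1.0]] 0.0635005668196571
side [[0.998, -0.024, 0.05, 0.308], [-0.054, -0.612, 0.789, -0.637], [0.012, -0.79, -0.613, 0.523], [0.0, 0.0, 0.0, 1.0]] -0.03781252622041562
wrist [[0.319, -0.907, -0.275, 0.255], [-0.948, -0.306, -0.091, -0.521], [-0.001, 0.29, -0.957, 0.372], [0.0, 0.0, 0.0, 1.0]] -0.029468991024573354
```

View pics/a.png

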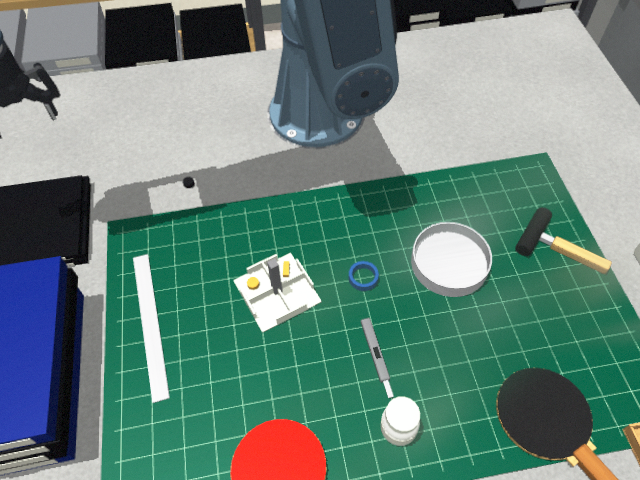

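View pics/b.png

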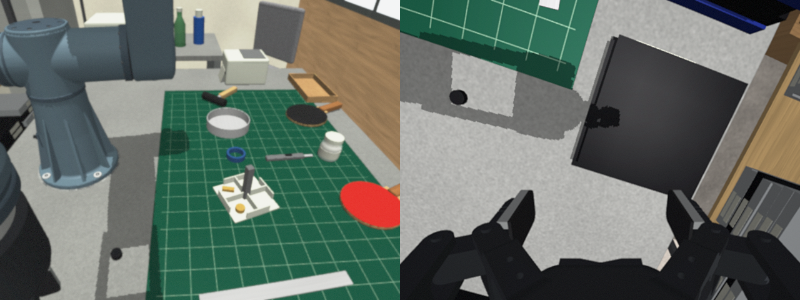

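The scene view shows the tray at about (277,290) with its post at (275,272). The round weight is at (253,283), the bar at (286,268), the dish at (452,258), and a black decoy at (188,183). A blue ring and a knife lie between the tray and the dish.

```bash
python3 - <<'E'
from h import *
for n,roiT,roiD in(('scene',(225,240,330,335),(400,215,500,300)),('side',(335,255,455,365),(325,165,405,225))):
    c=dict(np.load(n+'0.npz')); P=cloud(c); im=c['color']; hsv=cv2.cvtColor(im,cv2.COLOR_RGB2HSV)
    H,S,V=[hsv[...,i].astype(int) for i in range(3)]
    def roi(r):
        m=np.zeros((480,640),bool); m[r[1]:r[3],r[0]:r[2]]=1; return m
    t=roi(roiT)&(P[...,2]>.003)&(P[...,2]<.04)&~((H>50)&(H<95)&(S>80))&(c['depth']>0)
    # tray walls tops
    w=t&(P[...,2]>.02)&(P[...,2]<.034)
    q=P[w][:,:2]; r=cv2.minAreaRect(q.astype(np.float32)*1000); print(n,'tray rect',r, np.percentile(P[t][:,2],[5,50,95,99]))
    post=roi(roiT)&(P[...,2]>.05); print('post',np.round(np.median(P[post],0),4),P[post].max(0),post.sum())
    g=roi(roiT)&(H>12)&(H<32)&(S>120)
    k,lab,st,ce=cv2.connectedComponentsWithStats(g.astype(np.uint8))
    for i in range(1,k):
        if st[i,4]>15: print('brass',ce[i],st[i],onplane(c,ce[i],.017).round(4), np.median(P[lab==i],0).round(4))
    d=roi(roiD)&(P[...,2]>.030)&(P[...,2]<.045)&~((H>50)&(H<95)&(S>80))
    q=P[d][:,:2].astype(np.float32)*1000; print('dish',cv2.minEnclosingCircle(q),np.percentile(P[d][:,2],[1,99]), cv2.fitEllipse(q[cv2.convexHull(q,returnPoints=False).ravel()]))
E
```

```text
scene tray rect ((462.49945068359375, -160.43936157226562), (127.30608367919922, 124.44539642333984), 19.239776611328125) [0.00378578 0.00744896 0.0263566  0.0292575 ]
post [ 0.4688 -0.1618  0.0953] [ 1.01487622 -0.15043034  1.00591119] 280
brass [285.65060241 269.24096386] [283 262   6  15  83] [[ 0.4257 -0.1373  0.017 ]] [ 0.4253 -0.137   0.0158]
brass [252.54054054 282.65765766] [247 277  12  12 111] [[ 0.4425 -0.2036  0.017 ]] [ 0.4433 -0.2034  0.0178]
dish ((466.38177490234375, 180.46490478515625), 76.30681610107422) [0.03018171 0.04092881] ((466.2229919433594, 180.1005859375), (149.22225952148438, 151.15164184570312), 48.07832717895508)
side tray rect ((461.1976013183594, -162.33934020996094), (125.99079895019531, 126.79938507080078), 19.351097106933594) [0.0050098  0.00856141 0.02701807 0.03273713]
post [ 0.4575 -0.1687  0.0894] [ 0.47165267 -0.15291646  0.52261428] 572
brass [364.94230769 302.15384615] [357 299  17   8 104] [[ 0.4199 -0.1429  0.017 ]] [ 0.4196 -0.1419  0.0163]
brass [383.85714286 332.87755102] [378 327  13  13 147] [[ 0.4392 -0.2081  0.017 ]] [ 0.4389 -0.2094  0.0183]
dish ((464.2966003417969, 180.17108154296875), 77.61663055419922) [0.0301137  0.03950324] ((464.10662841796875, 178.85086059570312), (149.21495056152344, 152.73255920410156), 172.20533752441406)
```

```bash
python3 - <<'E'
from h import *
o=readout.get_obs(); q=o['eef_rot']; M=R.from_quat(np.r_[q[1:],q[0]]).as_matrix(); print(M.round(4), o['eef_pos'],o['opening'],o['time_s'])
a=np.degrees(np.arctan2(M[1,1],M[0,1])); print('tool y azimuth',a,'q1',np.degrees(o['q'][0]))
t=M.T@(np.array([.462,-.161,.25])-o['eef_pos']); print(t*1000)
for k in range(-1,3): print(k,(19.3+90*k-a+180)%360-180)
E
```

```text
[[ 9.474e-01  3.200e-01 -2.000e-04]
 [ 3.200e-01 -9.474e-01  1.400e-03]
 [ 3.000e-04 -1.400e-03 -1.000e+00]] [ 0.18399497 -0.54433288  0.24955528] 1.0008079015045837 0.15
tool y azimuth -71.33516939758937 q1 -83.1544311127208
[ 3.86062486e+02 -2.74202193e+02  4.83861294e-02]
-1 0.6351693975893795
0 90.63516939758938
1 -179.36483060241062
2 -89.36483060241062
```

Emit:
play_rows(xyz=[[30, -21, 0], [75, -53, 0], [125, -89, 0], [175, -124, 0], [225, -160, 0], [275, -195, 0], [320, -227, 0], [360, -256, 0], [380, -270, 0], [386, -274, 0]], rot=[[0, 0, 0], [0, 0, 0], [0, 0, 0], [0, 0, 0], [0, 0, 0], [0, 0, -0.01], [0, 0, -0.01], [0, 0, -0.01], [0, 0, -0.01], [0, 0, -0.01]], grip=[0.8, 0.8, 0.8, 0.8, 0.8, 0.8, 0.8, 0.8, 0.8, 0.8])

```text
time_s: 1.4
eef_pos: [0.4625, -0.1604, 0.25]
eef_rot: [-0.0, 0.986, 0.168, -0.0]
wrist_force: [-0.1, 0.6, -0.4]
opening: 0.801
grasp_force: 0.0
```

```bash
python3 - <<'E'
from h import *
c=cam('wrist'); P=cloud(c); np.savez('wrist1.npz',**{k:np.array(v) for k,v in c.items()})
o=readout.get_obs(); print(o['eef_pos'],np.degrees(o['q']).round(1),o['time_s'])
q=o['eef_rot']; M=R.from_quat(np.r_[q[1:],q[0]]).as_matrix(); print(M[:,1])
hsv=cv2.cvtColor(c['color'],cv2.COLOR_RGB2HSV)
near=np.hypot(P[...,0]-.462,P[...,1]+.161)<.11
w=near&(P[...,2]>.02)&(P[...,2]<.034); print('walls',cv2.minAreaRect(P[w][:,:2].astype(np.float32)*1000))
top=near&(P[...,2]>.095)&(P[...,2]<.115)&(np.hypot(P[...,0]-.462,P[...,1]+.161)<.03)&(c['depth']>0); print('post',top.sum(),cv2.minAreaRect(P[top][:,:2].astype(np.float32)*1000),np.median(P[top],0))
cv2.imwrite('pics/c.png',cv2.cvtColor(c['color'],cv2.COLOR_RGB2BGR))
E
```

```text
[ 0.46244977 -0.16058082  0.25006029] [-33.1  -0.7 104.1   0.   76.7  37.6] 1.45
[ 3.31102095e-01 -9.43594789e-01 -5.26957704e-04]
walls ((462.3974609375, -161.64654541015625), (124.58442687988281, 124.4061508178711), 18.85543441772461)
post 499 ((462.8794250488281, -161.56915283203125), (16.43507957458496, 15.69040584564209), 19.099815368652344) [ 0.46402015 -0.16126592  0.10635925]
```

View pics/c.png

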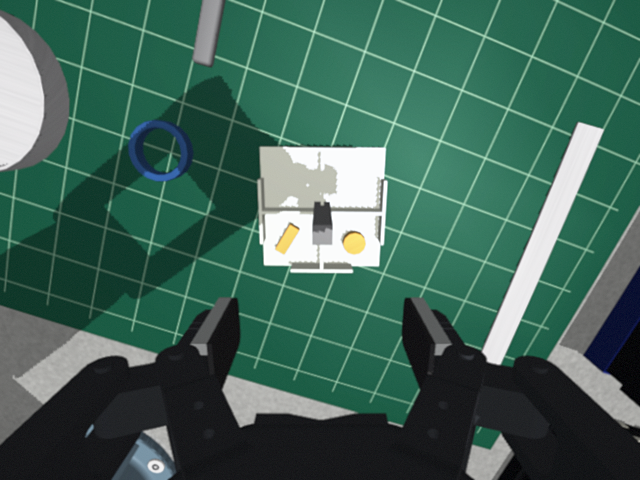

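The wrist view shows the post at (322,222), centred between the fingers, with the bar at (287,238) and the round weight at (353,242). The hand is aligned, so I'll descend and grip.

Emit:
play_rows(xyz=[[0, 0, 20], [0, 1, 45], [0, 1, 70], [0, 1, 95], [0, 1, 120], [0, 1, 140], [0, 1, 153], [0, 1, 160], [0, 1, 162], [0, 1, 162]], rot=[[0, 0, 0], [0, 0, 0], [0, 0, 0], [0, 0, 0], [0, 0, 0], [0, 0, 0], [0, 0, 0], [0, 0, 0], [0, 0, 0], [0, 0, 0]], grip=[0.8, 0.8, 0.8, 0.8, 0.8, 0.8, 0.8, 0.8, 0.8, 0.6])

```text
time_s: 2.7
eef_pos: [0.4627, -0.1629, 0.0888]
eef_rot: [0.0, 0.986, 0.167, 0.0]
wrist_force: [0.1, -0.3, 0.9]
opening: 0.608
grasp_force: 0.0
```

Emit:
play_rows(xyz=[[0, 0, 0], [0, 0, 0], [0, 0, 0], [0, 0, 0], [0, 0, 0], [0, 0, 0], [0, 0, 0], [0, 0, 0], [0, 0, 0], [0, 0, 0]], rot=[[0, 0, 0], [0, 0, 0], [0, 0, 0], [0, 0, 0], [0, 0, 0], [0, 0, 0], [0, 0, 0], [0, 0, 0], [0, 0, 0], [0, 0, 0]], grip=[0.5, 0.4, 0.3, 0.2, 0.1, 0, 0, 0, 0, 0])

```text
time_s: 3.95
eef_pos: [0.4625, -0.1625, 0.0884]
eef_rot: [-0.0, 0.986, 0.167, 0.0]
wrist_force: [-1.5, 2.6, 5.5]
opening: 0.177
grasp_force: 59.4
```

Emit:
play_rows(xyz=[[0, 0, -2], [0, 0, -8], [0, 0, -18], [0, 0, -32], [0, 0, -50], [0, 0, -70], [0, 0, -88], [0, 0, -100], [0, 0, -108], [0, 0, -110]], rot=[[0, 0, 0], [0, 0, 0], [0, 0, 0], [0, 0, 0], [0, 0, 0], [0, 0, 0], [0, 0, 0], [0, 0, 0], [0, 0, 0], [0, 0, 0]], grip=[0, 0, 0, 0, 0, 0, 0, 0, 0, 0])

```text
time_s: 5.2
eef_pos: [0.4625, -0.1627, 0.1987]
eef_rot: [0.0, 0.986, 0.167, 0.0]
wrist_force: [-0.7, -0.6, -3.0]
opening: 0.181
grasp_force: 58.6
```

```bash
python3 - <<'E'
from h import *
c=cam('wrist')
o=readout.get_obs(); print(o['eef_pos'],np.degrees(o['q']).round(1),o['time_s'],o['opening'],o['grasp_force'],o['wrist_force'])
q=o['eef_rot']; M=R.from_quat(np.r_[q[1:],q[0]]).as_matrix()
d=np.array([np.cos(np.radians(201)),np.sin(np.radians(201)),0])
corner=np.array([.465,.180,.055])-.015*d
tgt=corner-.0126*d+[0,0,.1215]
print('tilt TCP',tgt,'tool shift mm',(M.T@(tgt-o['eef_pos']))*1000,'az corner',np.degrees(np.arctan2(*(M@[-1,1,0])[1::-1])))
cv2.imwrite('pics/d.png',cv2.cvtColor(np.vstack([c['color'],])[60:420],cv2.COLOR_RGB2BGR))
E
```

```text
[ 0.46235764 -0.16255827  0.19847982] [-33.3   2.6 107.   -0.   70.4  37.5] 5.25 0.18176130756311054 58.55161964893341 [ 0.86015591  0.67804686 -3.25300483]
tilt TCP [0.49076682 0.18989096 0.1765    ] tool shift mm [ 142.9718028  -323.39988992   21.95970966] az corner -115.75834953618853
```

View pics/d.png

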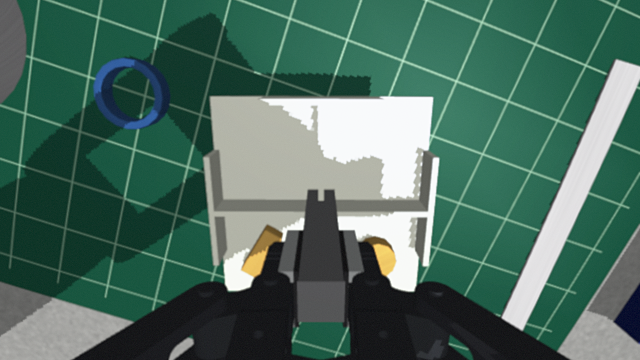

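The tray hangs level with both weights in it: the bar near (263,250) and the round near (383,258) in this crop. Next I'll carry it gently to the dish.

Emit:
play_rows(xyz=[[2, -5, 0], [6, -14, 0], [13, -30, 0], [23, -52, 0], [33, -74, 0], [43, -96, 0], [53, -118, 0], [61, -138, 0], [68, -154, 0], [73, -164, 0]], rot=[[0, 0, 0], [0, 0, 0], [0, 0, 0], [0, 0, 0], [0, 0, 0], [0, 0, 0], [0, 0, 0], [0, 0, 0], [0, 0, 0], [0, 0, 0]], grip=[0, 0, 0, 0, 0, 0, 0, 0, 0, 0])

```text
time_s: 6.5
eef_pos: [0.4771, 0.0177, 0.1982]
eef_rot: [-0.0, 0.986, 0.168, -0.0]
wrist_force: [0.7, -0.2, -3.4]
opening: 0.181
grasp_force: 58.6
```

Emit:
play_rows(xyz=[[3, -6, 0], [8, -18, 0], [16, -36, 0], [26, -58, 0], [37, -82, 0], [47, -106, 0], [57, -128, 0], [64, -145, 0], [69, -155, 0], [70, -159, 0]], rot=[[0, 0, 0], [0, 0, 0], [0, 0, 0], [0, 0, 0], [0, 0, 0], [0, 0, 0], [0, 0, 0], [0, 0, 0], [0, 0, 0], [0, 0, 0]], grip=[0, 0, 0, 0, 0, 0, 0, 0, 0, 0])

```text
time_s: 7.75
eef_pos: [0.491, 0.1898, 0.1982]
eef_rot: [0.0, 0.986, 0.167, -0.0]
wrist_force: [0.4, -0.5, -3.6]
opening: 0.181
grasp_force: 58.7
```

Emit:
play_rows(xyz=[[0, 0, 0], [0, 0, 0], [0, 0, 0], [0, 0, 0], [0, 0, 0], [0, 0, 0], [0, 0, 0], [0, 0, 0], [0, 0, 0], [0, 0, 0]], rot=[[0, 0, 0.02], [0, 0, 0.08], [0, 0, 0.17], [0, 0, 0.28], [0, 0, 0.4], [0, 0, 0.52], [0, 0, 0.62], [0, 0, 0.7], [0, 0, 0.74], [0, 0, 0.755]], grip=[0, 0, 0, 0, 0, 0, 0, 0, 0, 0])

```text
time_s: 9.0
eef_pos: [0.491, 0.1889, 0.1983]
eef_rot: [0.0, 0.978, -0.209, 0.0]
wrist_force: [-0.8, -0.5, -2.9]
opening: 0.177
grasp_force: 58.7
```

```bash
python3 - <<'E'
from h import *
c=cam('scene')
o=readout.get_obs(); print(o['eef_pos'],np.degrees(o['q']).round(1),o['time_s'],o['opening'],o['grasp_force'],o['wrist_force'])
q=o['eef_rot']; M=R.from_quat(np.r_[q[1:],q[0]]).as_matrix()
print((M.T@(np.array([.4908,.1899,.1765])-o['eef_pos']))*1000,'az corner',np.degrees(np.arctan2(*(M@[-1,1,0])[1::-1])))
cv2.imwrite('pics/e.png',cv2.cvtColor(c['color'],cv2.COLOR_RGB2BGR)[100:400,250:600])
E
```

```text
[0.49105253 0.18892311 0.19833   ] [  8.1   7.2 102.   -0.   70.8 122.2] 9.05 0.1780864223652592 58.69776964187622 [ 0.39256663  0.78506014 -3.03687222]
[-0.63253624 -0.79144835 21.82980482] az corner -159.13130899554412
```

View pics/e.png

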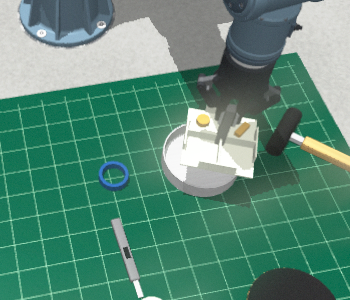

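The tray hangs over the dish with both weights in it, and the round weight's corner (crop (203,120)) is towards the base. Tipping now.

Emit:
play_rows(xyz=[[0, 0, 2], [0, 0, 5], [0, 0, 8], [0, 0, 11], [0, 0, 14], [0, 0, 16], [0, 0, 18], [0, 0, 20], [0, 0, 20], [0, 0, 20]], rot=[[0.03, 0.03, 0], [0.09, 0.09, 0], [0.17, 0.17, 0], [0.25, 0.25, 0], [0.33, 0.33, 0], [0.41, 0.41, 0], [0.47, 0.47, 0], [0.5, 0.5, 0], [0.5, 0.5, 0], [0.5, 0.5, 0]], grip=[0, 0, 0, 0, 0, 0, 0, 0, 0, 0])

```text
time_s: 10.3
eef_pos: [0.4914, 0.1894, 0.1788]
eef_rot: [-0.188, 0.918, -0.195, 0.29]
wrist_force: [-0.1, -0.2, -2.6]
opening: 0.177
grasp_force: 58.9
```

Emit:
play_rows(xyz=[[0, 0, 0], [0, 0, 0], [0, 0, 0], [0, 0, 0], [0, 0, 0], [0, 0, 0], [0, 0, 0], [0, 0, 0], [0, 0, 0], [0, 0, 0]], rot=[[0, 0, 0], [0, 0, 0], [0, 0, 0], [0, 0, 0], [0, 0, 0], [0, 0, 0], [0, 0, 0], [0, 0, 0], [0, 0, 0], [0, 0, 0]], grip=[0, 0, 0, 0, 0, 0, 0, 0, 0, 0])

```text
time_s: 11.55
eef_pos: [0.491, 0.1895, 0.1783]
eef_rot: [-0.189, 0.918, -0.195, 0.29]
wrist_force: [1.1, -0.2, -3.2]
opening: 0.181
grasp_force: 58.9
```

```bash
python3 - <<'E'
from h import *
o=readout.get_obs(); print(o['eef_pos'],np.degrees(o['q']).round(1),o['time_s'],o['opening'],o['grasp_force'],o['wrist_force'])
a=cam('scene')['color'][150:350,370:570]; b=cam('side')['color'][80:280,270:470]
cv2.imwrite('pics/f.png',cv2.cvtColor(np.hstack([cv2.resize(i,(400,400)) for i in(a,b)]),cv2.COLOR_RGB2BGR))
E
```

```text
[0.49097865 0.18950399 0.17831433] [  0.4 -11.7 132.4  33.7  24.4  87.8] 11.55 0.1811257952451069 58.91749441623688 [ 1.06990485 -0.18827847 -3.24579792]
```

View pics/f.png

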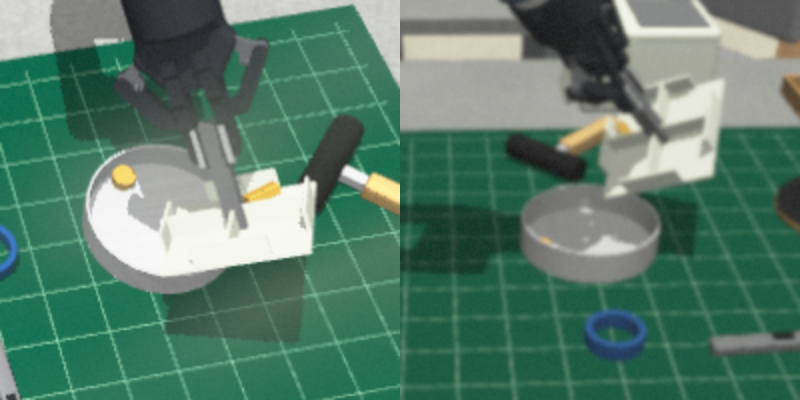

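The round weight lies in the dish (left crop (123,177)) and the bar is still in the tray ((262,190)). I'll level the tray and carry it back.

Emit:
play_rows(xyz=[[2, -2, -3], [4, -4, -6], [6, -6, -9], [8, -8, -12], [9, -9, -15], [9, -9, -15], [9, -9, -15], [9, -9, -15], [9, -9, -15], [9, -9, -15]], rot=[[-0.03, -0.03, 0], [-0.09, -0.09, 0], [-0.17, -0.17, 0], [-0.25, -0.25, 0], [-0.33, -0.33, 0], [-0.41, -0.41, 0], [-0.47, -0.47, 0], [-0.5, -0.5, 0], [-0.5, -0.5, 0], [-0.5, -0.5, 0]], grip=[0, 0, 0, 0, 0, 0, 0, 0, 0, 0])

```text
time_s: 12.9
eef_pos: [0.4908, 0.1895, 0.1978]
eef_rot: [-0.0, 0.978, -0.208, 0.0]
wrist_force: [-0.6, -0.6, -2.2]
opening: 0.18
grasp_force: 58.8
```

Emit:
play_rows(xyz=[[0, 0, 0], [0, 0, 0], [0, 0, 0], [0, 0, 0], [0, 0, 0], [0, 0, 0], [0, 0, 0], [0, 0, 0], [0, 0, 0], [0, 0, 0]], rot=[[0, 0, -0.02], [0, 0, -0.08], [0, 0, -0.17], [0, 0, -0.28], [0, 0, -0.4], [0, 0, -0.52], [0, 0, -0.62], [0, 0, -0.7], [0, 0, -0.74], [0, 0, -0.755]], grip=[0, 0, 0, 0, 0, 0, 0, 0, 0, 0])

```text
time_s: 14.15
eef_pos: [0.4908, 0.1894, 0.1981]
eef_rot: [-0.0, 0.986, 0.168, 0.0]
wrist_force: [-0.2, -0.1, -2.6]
opening: 0.176
grasp_force: 58.9
```

Emit:
play_rows(xyz=[[-2, 5, 0], [-6, 14, 0], [-13, 30, 0], [-23, 52, 0], [-33, 74, 0], [-43, 96, 0], [-53, 118, 0], [-61, 138, 0], [-68, 154, 0], [-73, 164, 0]], rot=[[0, 0, 0], [0, 0, 0], [0, 0, 0], [0, 0, 0], [0, 0, 0], [0, 0, 0], [0, 0, 0], [0, 0, 0], [0, 0, 0], [0, 0, 0]], grip=[0, 0, 0, 0, 0, 0, 0, 0, 0, 0])

```text
time_s: 15.4
eef_pos: [0.4758, 0.0093, 0.198]
eef_rot: [0.0, 0.986, 0.167, 0.0]
wrist_force: [-0.7, -0.0, -3.1]
opening: 0.181
grasp_force: 58.9
```

Emit:
play_rows(xyz=[[-3, 6, 0], [-8, 18, 0], [-16, 36, 0], [-26, 58, 0], [-37, 82, 0], [-47, 106, 0], [-57, 128, 0], [-64, 145, 0], [-69, 155, 0], [-70, 159, 0]], rot=[[0, 0, 0], [0, 0, 0], [0, 0, 0], [0, 0, 0], [0, 0, 0], [0, 0, 0], [0, 0, 0], [0, 0, 0], [0, 0, 0], [0, 0, 0]], grip=[0, 0, 0, 0, 0, 0, 0, 0, 0, 0])

```text
time_s: 16.65
eef_pos: [0.4622, -0.163, 0.1979]
eef_rot: [-0.0, 0.986, 0.167, -0.0]
wrist_force: [0.1, 1.0, -2.4]
opening: 0.181
grasp_force: 58.9
```

```bash
python3 - <<'E'
from h import *
o=readout.get_obs(); print(o['eef_pos'],o['eef_rot'],o['time_s'],o['opening'],o['grasp_force'],o['wrist_force'])
S=cam('scene');c=S['color'];a=c[220:360,200:340]; b=c[190:330,380:520]
P=cloud(S); m=np.zeros((480,640),bool); m[220:350,215:345]=1
hsv=cv2.cvtColor(c,cv2.COLOR_RGB2HSV); w=m&(hsv[...,1]<50)&(hsv[...,2]>150)&(P[...,2]>.09)&(P[...,2]<.16); p=P[w]
f=p[p[:,2]<np.percentile(p[:,2],40)]; A=np.c_[f[:,:2],np.ones(len(f))]; s=np.linalg.lstsq(A,f[:,2],rcond=None)[0]; print('floor slope',s,np.percentile(p[:,2],[1,20,50,90]))
cv2.imwrite('pics/g.png',cv2.cvtColor(np.hstack([cv2.resize(i,(400,400)) for i in(a,b)]),cv2.COLOR_RGB2BGR))
E
```

```text
[ 0.46224848 -0.1629527   0.19789532] [-1.54803481e-04  9.85979078e-01  1.66868905e-01 -4.09509570e-05] 16.65 0.1808792902325268 58.8513457775116 [ 0.09266489  1.03419268 -2.42365252]
floor slope [0.00170812 0.00110893 0.11363813] [0.11187709 0.11444961 0.11620822 0.13289065]
```

View pics/g.png

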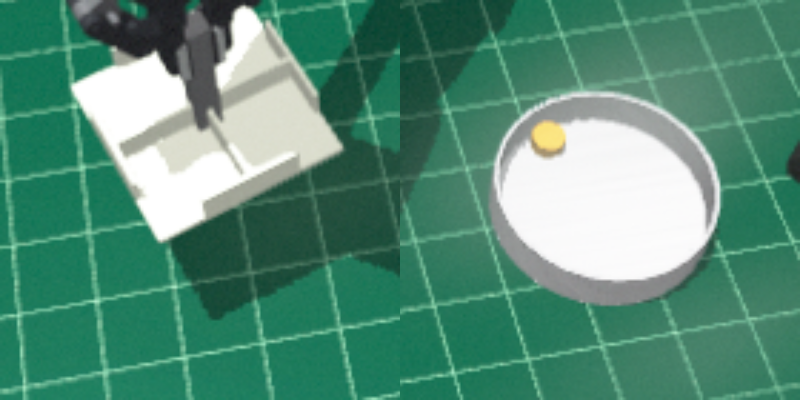

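The round weight is in the dish (right crop (548,138)) and the tray is level; the hand hides the bar. I'll lower, release and retreat.

Emit:
play_rows(xyz=[[0, 0, 5], [0, 0, 18], [0, 0, 35], [0, 0, 53], [0, 0, 70], [0, 0, 85], [0, 0, 97], [0, 0, 105], [0, 0, 108], [0, 0, 109.5]], rot=[[0, 0, 0], [0, 0, 0], [0, 0, 0], [0, 0, 0], [0, 0, 0], [0, 0, 0], [0, 0, 0], [0, 0, 0], [0, 0, 0], [0, 0, 0]], grip=[0, 0, 0, 0, 0, 0, 0, 0, 0, 0])

```text
time_s: 17.95
eef_pos: [0.4626, -0.1628, 0.0886]
eef_rot: [0.0, 0.986, 0.167, 0.0]
wrist_force: [-0.4, -0.2, -2.8]
opening: 0.179
grasp_force: 58.9
```

Emit:
play_rows(xyz=[[0, 0, 0], [0, 0, 0], [0, 0, 0], [0, 0, 0], [0, 0, 0], [0, 0, 0], [0, 0, 0], [0, 0, 0], [0, 0, 0], [0, 0, 0]], rot=[[0, 0, 0], [0, 0, 0], [0, 0, 0], [0, 0, 0], [0, 0, 0], [0, 0, 0], [0, 0, 0], [0, 0, 0], [0, 0, 0], [0, 0, 0]], grip=[0, 0.2, 0.3, 0.4, 0.5, 0.6, 0.7, 0.8, 0.8, 0.8])

```text
time_s: 19.2
eef_pos: [0.4623, -0.1626, 0.0884]
eef_rot: [-0.0, 0.986, 0.167, -0.0]
wrist_force: [-0.4, -0.2, -0.0]
opening: 0.797
grasp_force: 0.0
```

Emit:
play_rows(xyz=[[0, 0, -5], [0, 0, -20], [0, 0, -40], [0, 0, -60], [0, 0, -85], [0, 0, -110], [0, 0, -130], [0, 0, -145], [0, 0, -150], [0, 0, -150]], rot=[[0, 0, 0], [0, 0, 0], [0, 0, 0], [0, 0, 0], [0, 0, 0], [0, 0, 0], [0, 0, 0], [0, 0, 0], [0, 0, 0], [0, 0, 0]], grip=[0.8, 0.8, 0.8, 0.8, 0.8, 0.8, 0.8, 0.8, 0.8, 0.8])

```text
time_s: 20.45
eef_pos: [0.4623, -0.1626, 0.2385]
eef_rot: [0.0, 0.986, 0.167, 0.0]
wrist_force: [-0.2, 1.0, -0.6]
opening: 0.798
grasp_force: 0.0
```

```bash
python3 - <<'E'
from h import *
o=readout.get_obs(); print(o['eef_pos'],o['time_s'],o['opening'],o['wrist_force'])
c=cam('scene')
g=cv2.inRange(cv2.cvtColor(c['color'],cv2.COLOR_RGB2HSV),(12,120,90),(32,255,255)); g[:190]=0; g[330:]=0; g[:,:380]=0; g[:,500:]=0
uv=np.argwhere(g)[:,::-1].mean(0); p=onplane(c,uv,.019)[0]; print('round',p,np.hypot(p[0]-.465,p[1]-.18))
w=cam('wrist'); P=cloud(w); k=(np.hypot(P[...,0]-.462,P[...,1]+.161)<.11)&(P[...,2]>.02)&(P[...,2]<.034); print(cv2.minAreaRect(P[k][:,:2].astype(np.float32)*1000),np.median(P[k][:,2]))
cv2.imwrite('pics/i.png',cv2.cvtColor(w['color'],cv2.COLOR_RGB2BGR)[100:320,200:480])
E
```

```text
[ 0.46226963 -0.16258796  0.23851685] 20.45 0.7984388616940646 [-0.24132871  0.98297396 -0.60116187]
round [0.40998237 0.15883303 0.019     ] 0.058948964471327844
((463.29095458984375, -162.92440795898438), (124.04924774169922, 124.49588775634766), 18.908002853393555) 0.026262891488188334
```

View pics/i.png

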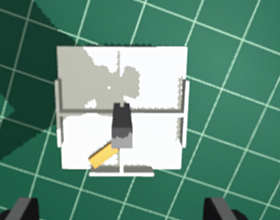

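The tray is flat on the mat and released, with the bar at (103,154) against its inner walls. The round weight lies 59 mm from the dish's centre, inside the 70 mm limit.

```bash
python3 -c "
from bench import ctrl
print(ctrl.hand_in())"
```

```text
the job is handed in; nothing more can be done
None
```

The job is handed in, and the hand-in gave no verdict: the round weight lies in the dish, 59 mm from its centre (limit 70 mm), and the tray stands level and released on the mat with the bar weight still in it.

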